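# Cap the maroon pencil in the palm press

### The arm

A 6-joint arm with a two-finger parallel gripper is mounted at the origin on the work surface. World frame = base frame: x ahead of the robot, y to its left, z up, the work surface at z = 0. Lengths are in m, angles in degrees, forces in N, time in s.
With the tool pointing down it reaches from about 0.275 to 0.825 m from the base axis. Payload 5.2 kg.
Tool frame: the origin (TCP) lies midway between the tips of the shut fingers; the grasp point (between the pads) lies 19 mm behind it (pinch_z is the distance from the TCP to the grasp point, in m); z points along the fingers, x is the direction in which the jaws open and shut, and the axes are right-handed (so a half turn about z gives the same grasp; the last joint's range is limited). The gripper opens to 93 mm and grips with 3 to 60 N. Pads are 15 mm wide; open, the fingers measure 128 mm over their backs; the gripper's body (75 mm by 188 mm) begins 65 mm behind the grasp point.
Start: joints at [65.672, 14.817, 87.949, -0, 77.235, -11.62], TCP at [0.121, 0.537, 0.219] pointing down, gripper open.
Joint ranges: [-179.93, 179.93], [-52.35, 119.4], [10.71, 147.94], [-69.91, 249.91], [12.55, 155.21], [-178.61, 178.61]. Speed limits (degrees/s): [147.25, 147.25, 180, 180, 180, 180].

### API

Orientations are given as a 3x3 rotation matrix whose columns are the frame's x, y, z axes.
In Python, from station import * gives the robot as it stands.
- The arm moves only by the tool jog_arm, never from a script. Its argument "increments" is a list of rows, each a list of 7 numbers: the turn, a rotation vector about the tool's x, y, z in degrees, then the shift along the tool's x, y, z in mm, then the opening in per cent of the stroke, from 0 (shut) to 100 (fully open). In form: [[wx, wy, wz, dx, dy, dz, jaw], ...]. A call has 1 to 10 rows; each row shifts and turns the commanded pose from where the row before left it, along the tool's axes as they then stand; what a row does not reach is not made up. A row lasts 1/12 s, in which the tool goes at most 41.7 mm and 7.16 degrees, less where a joint would pass 70% of its speed; a pose out of reach is approached as far as the arm can. A call is refused whole if a number of a shift passes 41.7 or a number of a turn 7.16, either way. A call with a gripper value outside its range is refused whole. The fingers move at their own pace and stop on an object; "grip_force" is the grip in N (left out, the last holds). Time passes only in rows, so rows that do not move let the fingers close. It gives the time, the measured TCP pose, the force and the opening at its end, in the units of the state.
- read_state(): the state, without advancing time (a new reading comes with each control period).
- camera(name): name is "side" or "top" or "wrist"; returns (picture, depth): 384x512x3 uint8, blue, green, red; 384x512 float32, m along the optical axis (not along the pixel's ray), 0 where there is no reading.
- get_calibration(name): a dict with "mtx" (3x3 intrinsics, pixels), "view" (4x4, takes a point from world to camera coordinates). Camera axes: x right, y down, z forward; pixel columns grow to the right and rows downward; lengths in m; the calibration is good to about 2 mm. A picture is of the moment at which its call begins: read the wrist's pose just before it. get_calibration takes no time and is no camera call; for the wrist camera it gives the pose at the moment of the call.
- job_done(): hands the job in, once; it reports no verdict.
The state is a dict: "time_s": time; "joints": joint angles; "joint_vel": joint speeds; "tau": joint torques, N m; "ee_pos": TCP position; "tool_rot": TCP orientation; "contact_force": force on the tool from outside, world axes, zero at the start; "wrist_torque": the same for the moment, N m; "gripper_width": finger opening in m.
Only numpy, scipy, OpenCV 4.12 (cv2) and the standard library are available. Lean on these libraries where they do the work, as an engineer would, in place of code of your own. Each camera call takes 0.05 s, during which the arm holds its last target. There are 200 camera calls.

### The job

The maroon pencil stands loose in the little press with its clear cap only part-way on. Swing the chuck handle all the way round to its end so the jaws hold the barrel, then push the red palm head down until it is stopped by the brass depth nut, lean on it there with about 20 N for half a second and let it come back up, which leaves the cap at the set depth. The nut has been set to a new depth, so feel for it: never push on any part of the press with more than 35 N, do not press the head before the pencil is clamped, and leave the other things on the table where they are.

Things in the scene. Friction and masses are not known exactly. Their poses are not given: they have to be found in the camera images.
- press: Fixed two-post hand press: base plate 150 (x) x 170 (y) x 14 mm, 16 mm posts at y = +-64 mm, blue beam 36 (x) x 164 (y) mm at 225 to 250 mm up, chuck in the middle, plunger through the beam. Origin: centre of the base's underside; z up, the axis of chuck and plunger; its -x side, with the chuck handle, faces the robot within about 25 degrees.
- sleeve (a joint): Angle of the knurled chuck sleeve (68 mm across, 37 to 63 mm up) about the press's z, rad, counter-clockwise from above. 0 = jaws open, 1.1 = end stop, jaws firmly on the barrel; starts at 0 to 0.3. About 2 N at the handle moves it; it stays where it is left. The handle points (148 degrees + this angle) counter-clockwise from the press's +x, so it sweeps from its +y to its -y side.
- handle_ball (a point): Centre of the black ball, 24 mm across, on the outer end of the chuck handle, 152 mm from the press axis, 50 mm above the table. The handle is a level, radial 12 mm round steel bar from the sleeve to this ball.
- plunger: Upright spring plunger through the press's beam: steel ram, collar, red palm head. Fixed to slide along the press's z; origin at the press's origin when up, so its z is minus the depth pressed. Its collar is stopped by a brass depth nut (36 mm across) after 11 to 26 mm, set anew each time. The spring takes 4 N to start and 8 N at 26 mm, the cap adds 3 N; it springs back when let go.
- head_top (a point): Centre of the flat top of the red palm head (46 mm across, its flat 40 mm), 318 mm above the table when up; moves with the plunger.
- barrel: Maroon lacquered pencil barrel, 16 mm across, 75 mm tall, then a gunmetal ring (19 mm across, 4 mm high) and a brass tenon; stands loose and upright in the chuck, foot on the chuck floor 36 mm above the table. Origin at the centre of its foot, z up along the barrel. The open jaws leave 1 to 4 mm around it.
- cap_top (a point): Top centre of the clear acrylic cap (19 mm across, 45 mm long) on the barrel's tenon, at the start 144 to 146 mm above the barrel's origin. The ram's foot is 6 to 8 mm above it when up, and pushes it down by the rest of its stroke. The cap slides stiffly (3 N) and stays where it is pushed.
- chuck_floor (a point): Centre of the chuck floor on the press axis, 36 mm above the table.
- grip1: Bystander: gunmetal grip section lying on the table, 87 x 15 mm, origin under its middle.
- grip2: Bystander: second gunmetal grip section lying on the table, 87 x 15 mm, origin under its middle.
- mint_tin: Bystander: tin mint box with red lid, 62 x 97 x 22 mm, origin under its centre.
- mug: Bystander: blue mug, 80 mm across, 92 mm tall, origin under its centre.
- screwdriver: Bystander: screwdriver lying on the table behind the press, 170 mm long, origin under its middle.
- lead_case: Bystander: black and yellow lead case, 30 x 80 x 14 mm, origin under its centre.
There are look-alikes about, which are no part of the job. Of the things that look like the barrel, the smallest one is meant.

How it is judged (in metres and radians):
On the way, in this order (a step that is already met when the one before it is completed fails the run):
1. the chuck handle is swung to its end stop, jaws on the barrel (value of joint sleeve above 1.03 rad), for 0.2 s.
2. the palm head is down on its stop and leaned on with at least 15 N, barrel clamped (contact force between the fingers and plunger above 15 N and z of head_top in the frame of press below 0.3085 m and value of joint sleeve above 1.03 rad), for 0.35 s.
At the end, for the whole second after the job is handed in: The cap has been pressed on (its top under 142.5 mm above the barrel's foot), the palm head has sprung back up (within 3 mm), the chuck handle is within 0.07 rad of its end stop, and the barrel is at rest, upright within 0.05 rad, its foot within 4 mm of the centre of the chuck floor (z of cap_top in the frame of barrel below 0.1425 m and z of head_top in the frame of press above 0.315 m and value of joint sleeve above 1.03 rad and angle between barrel's own z axis and vertical below 0.05 rad and distance between barrel and chuck_floor below 0.004 m and linear speed of barrel below 0.02 m/s); the robot touches nothing.
It fails at once if the arm pushes on any part of the press with more than 35 N (contact force between the arm and press above 35 N).
It fails at once if the arm's fingers push on any part of the press with more than 35 N (contact force between the fingers and press above 35 N).
It fails at once if the palm head is pressed before the pencil is clamped (z of head_top in the frame of press below 0.311 m and value of joint sleeve below 0.95 rad).
It fails at once if a bystander is shifted by more than 20 mm (distance of any of grip1, grip2, mint_tin, mug, screwdriver, lead_case from where it was at the start of the episode above 0.02 m).
It also fails if it takes over 53 s, if anything falls off the work surface, if the arm or the gripper's body presses on something with over 40 N, if the wrist force passes 120 N, or if a joint passes its speed limit or range.

## Working session

There is one attempt and no reset: what is moved stays moved. The work goes in short steps, Python scripts to look and compute and a tool call to move; the robot and the scene stay as the last step left them, time stands still between calls to the robot, and variables do not carry over. Pictures are saved under pics/ and viewed, on a budget of 10 in all, crops included, one or two more only if the job needs it, and the job is handed in when it is done.

Besides the shell and the picture viewer there is one more tool, called after "Request:" by a JSON object that holds its "api" and its "payload". jog_arm: Moves the arm, as the interface text tells. Its arguments: {"type":"object","properties":{"increments":{"type":"array"},"grip_force":{"type":"number"}},"required":["increments"]}

```bash
mkdir -p pics
cat > h.py <<'E'
from station import *
import numpy as np, cv2
def w(name,u,v,d,c=None):
    c=c or get_calibration(name); K=np.array(c["mtx"]); V=np.array(c["view"])
    p=np.linalg.inv(K)@np.array([u,v,1])*d
    return np.linalg.inv(V)@np.append(p,1)
def proj(name,P,c=None):
    c=c or get_calibration(name); q=np.array(c["view"])@np.append(P,1); r=np.array(c["mtx"])@q[:3]; return r[:2]/r[2]
E
python3 - <<'E'
from h import *
s=read_state(); print(s)
ims=[]
for n in("top","side"):
    p,d=camera(n); np.savez(f"{n}0.npz",p=p,d=d); cv2.imwrite(f"pics/{n}0.png",cv2.resize(p,(800,600),interpolation=cv2.INTER_CUBIC))
    c=get_calibration(n);print(n,np.linalg.inv(c["view"])[:3,3])
E
```

```text
{'time_s': 0.0, 'joints': array([ 6.56738102e+01,  1.48590777e+01,  8.80120240e+01, -2.06290931e-04,
        7.72347329e+01, -1.16204805e+01]), 'joint_vel': array([-0.04809365,  0.02290319,  0.01732323, -0.10171452, -0.04308707,
        0.03791512]), 'tau': array([-2.33403327e-03, -4.37285328e+01, -2.83997530e+01,  7.15973368e-02,
        4.11428302e-02, -7.81989070e-05]), 'ee_pos': array([0.12072076, 0.53601534, 0.2178128 ]), 'tool_rot': array([[ 2.19941946e-01,  9.75512669e-01, -7.57703598e-04],
       [ 9.75511284e-01, -2.19942942e-01, -1.68460871e-03],
       [-1.81000870e-03, -3.68632292e-04, -9.99998294e-01]]), 'contact_force': array([ 0.2548366 , -0.69419343, -0.29104679]), 'wrist_torque': array([-0.01321557, -0.03283962,  0.02247499]), 'gripper_width': 0.09331485346190108}
top [0.48713271 0.00222464 1.2820242 ]
side [0.49176207 0.71497472 0.89090246]
```

View pics/top0.png

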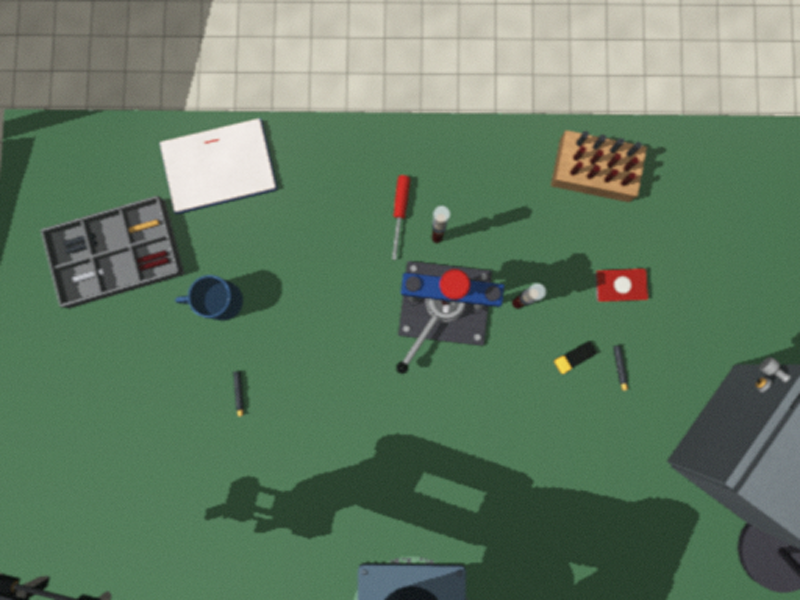

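View pics/side0.png

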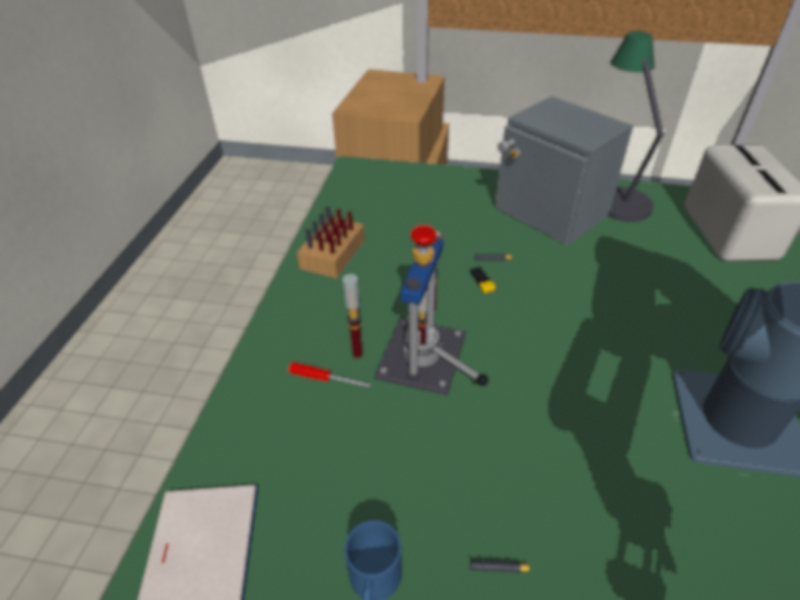

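Run:
```python
from h import *
z=np.load("top0.npz");p,d=z["p"],z["d"];c=get_calibration("top");K=np.array(c["mtx"]);Vi=np.linalg.inv(c["view"])
v,u=np.mgrid[:384,:512]
X=np.stack([(u-K[0,2])/K[0,0]*d,(v-K[1,2])/K[1,1]*d,d,np.ones_like(d)],-1)@Vi.T
X=X[...,:3]; x,y,h=X[...,0],X[...,1],X[...,2]
roi=(u>245)&(u<335)&(v>160)&(v<245)
def cen(m,n):
    q=X[m]; print(n,m.sum(),q.mean(0).round(4),q.min(0).round(3),q.max(0).round(3)); return q
b,g,r=[p[...,i].astype(int) for i in range(3)]
cen(roi&(h>0.305)&(r>120)&(b<80),"head")
q=cen(roi&(abs(h-.25)<.012)&(b>r+40),"beam")
for lab,q in(("beam",q),):
    rr=cv2.minAreaRect((q[:,:2]*1000).astype(np.float32));print(rr)
m=roi&(h>0.007)&(h<.02)
q=cen(m,"base");print(cv2.minAreaRect((q[:,:2]*1000).astype(np.float32)))
m=roi&(abs(u-257)<8)&(abs(v-236)<8)&(h>.03);cen(m,"ball")
m=roi&(h>.035)&(h<.07)&(x<0.47); q=cen(m,"handle")
print(h[180:186,286:296].round(3))
a=p[150:250,235:365];
s=np.load("side0.npz")["p"][135:265,200:330]
cv2.imwrite("pics/crop.png",np.hstack([cv2.resize(a,None,fx=3.2,fy=3.2,interpolation=3)[:320],cv2.resize(s,(320,320),interpolation=3)]))
```

```text
head 275 [ 0.6058 -0.0586  0.3203] [ 0.487 -0.079  0.311] [0.629 0.002 1.282]
beam 494 [ 0.604  -0.0549  0.2488] [ 0.581 -0.142  0.239] [0.63  0.021 0.258]
((606.1372680664062, -59.787132263183594), (162.0159454345703, 35.57810974121094), 83.7313461303711)
base 1348 [ 0.591  -0.0588  0.0131] [ 0.481 -0.196  0.007] [0.708 0.042 0.02 ]
((600.9840698242188, -80.96054077148438), (227.20867919921875, 231.29396057128906), 4.173678398132324)
ball 65 [0.4823 0.0189 0.094 ] [0.469 0.002 0.05 ] [0.496 0.032 1.282]
handle 4 [0.4693 0.0214 0.0554] [0.469 0.017 0.052] [0.469 0.026 0.058]
[[0.315 0.315 0.314 0.314 0.319 0.316 0.316 0.318 0.316 0.315]
 [0.316 0.32  0.318 0.32  0.317 0.32  0.316 0.319 0.317 0.315]
 [0.318 0.32  0.316 0.317 0.316 0.316 0.317 0.316 0.321 0.316]
 [0.32  0.317 0.32  0.316 0.315 0.315 0.314 0.316 0.318 0.318]
 [0.315 0.317 0.317 0.316 0.315 0.319 0.317 0.318 0.316 0.316]
 [0.314 0.32  0.315 0.317 0.32  0.317 0.316 0.317 0.316 0.314]]
```

View pics/crop.png

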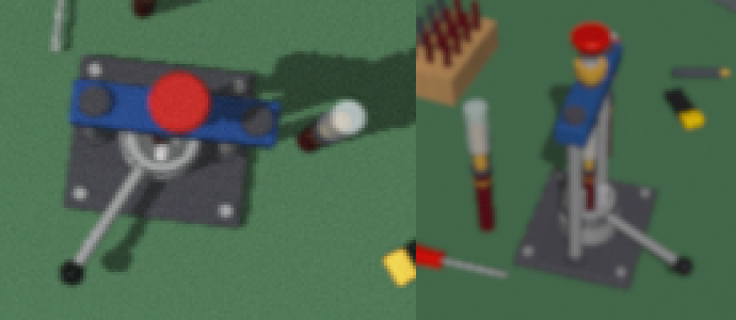

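```bash
cat >> h.py <<'E'
A=np.array([0.6061,-0.0597]); YAW=np.radians(-6.3)
def finger(phi_deg,off,r=0.12):
    f=np.radians(phi_deg); return A+r*np.array([np.cos(f),np.sin(f)])-off*np.array([-np.sin(f),np.cos(f)])
def td(R,a,b): return (R.T@(np.array(b)-np.array(a))*1000).round(1)
E
python3 - <<'E'
from h import *
z=np.load("top0.npz");p,d=z["p"],z["d"];c=get_calibration("top");C=np.linalg.inv(c["view"])[:3,3]
m=(p[220:245,245:268].max(-1)<35)&(d[220:245,245:268]>0)
ys,xs=np.nonzero(m);dd=d[220:245,245:268][m];
P=np.array([w("top",xs[i]+245,ys[i]+220,dd[i],c)[:3] for i in range(len(xs))])
k=P[:,2]>.04;print(k.sum(),xs[k].mean()+245,ys[k].mean()+220,P[k].mean(0))
q=w("top",xs[k].mean()+245,ys[k].mean()+220,1.0,c)[:3];b=C+(q-C)*(C[2]-.052)/(C[2]-q[2]);print(b)
v=b[:2]-A;ang=np.degrees(np.arctan2(v[1],v[0]))%360;print("r",np.linalg.norm(v),"ang",ang,"s",np.radians(ang-148+6.3))
s=read_state();R=s["tool_rot"];cw=np.linalg.inv(get_calibration("wrist")["view"])
print("cam in tool",R.T@(cw[:3,3]-s["ee_pos"]))
# tool frame after 6.4deg
t=np.radians(83.7);R2=np.array([[np.cos(t),np.sin(t),0],[np.sin(t),-np.cos(t),0],[0,0,-1]]);
st=np.append(finger(ang,.045),.218);print(st,td(R2,s["ee_pos"],st))
E
```

```text
18 257.0 235.11111111111111 [0.47775677 0.02294021 0.0588746 ]
[0.47770415 0.02305422 0.052     ]
r 0.15275390309653847 ang 147.1972458171706 s 0.09594503930111314
cam in tool [-0.00017724 -0.08446837 -0.16538275]
[0.52961382 0.04313416 0.218     ] [-4.451e+02  4.605e+02 -1.000e-01]
```

Request:
{"api": "jog_arm", "payload": {"increments": [[0, 0, -6.4, 0, 0, 0, 0], [0, 0, 0, -37, 38, 0, 0], [0, 0, 0, -37, 38, 0, 0], [0, 0, 0, -37, 38, 0, 0], [0, 0, 0, -37, 38, 0, 0], [0, 0, 0, -37, 38, 0, 0], [0, 0, 0, -37, 38, 0, 0], [0, 0, 0, -37, 38, 0, 0], [0, 0, 0, -37, 38, 0, 0], [0, 0, 0, -37, 38, 0, 0]], "grip_force": 20}}

```text
time_s: 0.93
ee_pos: [0.3599, 0.2452, 0.2186]
tool_rot: [[0.11, 0.994, -0.0], [0.994, -0.11, 0.0], [0.0, -0.0, -1.0]]
contact_force: [-0.2, 1.9, 0.0]
gripper_width: 0.0309
```

Request:
{"api": "jog_arm", "payload": {"increments": [[0, 0, 0, -37, 38, 0, 0], [0, 0, 0, -37, 38, 0, 0], [0, 0, 0, -18, 19, 0, 0], [0, 0, 0, 0, 0, 0, 0], [0, 0, 0, 0, 0, 0, 0], [0, 0, 0, 0, 0, 0, 0]]}}

```text
time_s: 1.43
ee_pos: [0.4284, 0.163, 0.2182]
tool_rot: [[0.11, 0.994, -0.002], [0.994, -0.11, 0.0], [0.0, -0.002, -1.0]]
contact_force: [-0.2, 0.1, -0.1]
gripper_width: 0.0005
```

Run:
```python
from h import *
s=read_state();print(s["ee_pos"],s["tool_rot"].round(4),s["contact_force"],s["time_s"],s["gripper_width"])
st=np.append(finger(147.2,.045),.218);print(td(s["tool_rot"],s["ee_pos"],st))
p,d=camera("wrist");cv2.imwrite("pics/w1.png",p)
c=get_calibration("wrist")
print(proj("wrist",np.append(A,.318),c))
```

```text
[0.4283626  0.16297715 0.21822646] [[ 1.105e-01  9.939e-01 -1.500e-03]
 [ 9.939e-01 -1.105e-01  4.000e-04]
 [ 2.000e-04 -1.600e-03 -1.000e+00]] [-0.23278966  0.12759547 -0.07149346] 1.4333 0.0004829064387986828
[-107.9  113.9    0. ]
[-136.73601054  683.74013817]
```

View pics/w1.png

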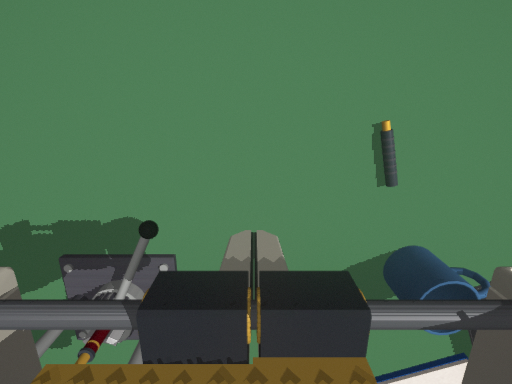

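Run:
```python
from h import *
c=get_calibration("wrist");V=np.linalg.inv(c["view"]);C=V[:3,3]
q=w("wrist",149,229.5,1.,c)[:3];b=C+(q-C)*(C[2]-.05)/(C[2]-q[2]);v=b[:2]-A
print(b,np.linalg.norm(v),np.degrees(np.arctan2(v[1],v[0])))
```

```text
[0.47824037 0.02405943 0.05      ] 0.15285198261674213 146.7716349838061
```

Request:
{"api": "jog_arm", "payload": {"increments": [[0, 0, 0, -27, 28.5, 0, 0], [0, 0, 0, -27, 28.5, 0, 0], [0, 0, 0, -27, 28.5, 0, 0], [0, 0, 0, -27, 28.5, 0, 0], [0, 0, 0, 0, 0, 40, 0], [0, 0, 0, 0, 0, 40, 0], [0, 0, 0, 0, 0, 40, 0], [0, 0, 0, 0, 0, 0, 0], [0, 0, 0, 0, 0, 0, 0]]}}

```text
time_s: 2.23
ee_pos: [0.5284, 0.0444, 0.0974]
tool_rot: [[0.108, 0.994, -0.005], [0.994, -0.108, 0.001], [0.0, -0.005, -1.0]]
contact_force: [-0.3, -0.2, 0.8]
gripper_width: 0.0005
```

Request:
{"api": "jog_arm", "payload": {"increments": [[0, 0, 0, 0, 0, 35, 0], [0, 0, 0, 0, 0, 25, 0], [0, 0, 0, 0, 0, 0, 0], [0, 0, 0, 0, 0, 0, 0]]}}

```text
time_s: 2.57
ee_pos: [0.5314, 0.0435, 0.0406]
tool_rot: [[0.109, 0.994, 0.001], [0.994, -0.109, -0.0], [0.0, 0.001, -1.0]]
contact_force: [0.6, 0.9, -0.0]
gripper_width: 0.0007
```

Run:
```python
from h import *
s=read_state();print(s["ee_pos"],s["contact_force"]);R=s["tool_rot"]
a=s["ee_pos"][:2]
print("first",td(R,np.append(a,0),np.append(finger(147.2,.024),0)))
for k in range(147,215,4):
    f=lambda x:np.append(finger(x,.024),0)
    print(k,f(k)[:2].round(4),td(R,f(k),f(k+4)))
```

```text
[0.53140046 0.04349801 0.04056683] [ 0.56710185  0.92900333 -0.01935202]
first [-19.3 -11.1  -0. ]
147 [0.5185 0.0258] [-6.9 -5.  -0. ]
151 [0.5128 0.0195] [-7.2 -4.5 -0. ]
155 [0.5075 0.0128] [-7.5 -4.  -0. ]
159 [0.5027 0.0057] [-7.8 -3.5 -0. ]
163 [ 0.4984 -0.0017] [-8.  -2.9 -0. ]
167 [ 0.4946 -0.0093] [-8.2 -2.4 -0. ]
171 [ 0.4913 -0.0172] [-8.4 -1.8 -0. ]
175 [ 0.4886 -0.0253] [-8.5 -1.2 -0. ]
179 [ 0.4865 -0.0336] [-8.5 -0.6 -0. ]
183 [ 0.485 -0.042] [-8.5 -0.  -0. ]
187 [ 0.4841 -0.0505] [-8.5  0.6  0. ]
191 [ 0.4837 -0.059 ] [-8.5  1.2  0. ]
195 [ 0.484  -0.0676] [-8.4  1.8  0. ]
199 [ 0.4848 -0.0761] [-8.2  2.3  0. ]
203 [ 0.4863 -0.0845] [-8.   2.9  0. ]
207 [ 0.4883 -0.0928] [-7.8  3.5  0. ]
211 [ 0.4909 -0.1009] [-7.5  4.   0. ]
```

Request:
{"api": "jog_arm", "payload": {"increments": [[0, 0, 0, -10, -5.5, 2, 0], [0, 0, 0, -9, -5.5, 2, 0], [0, 0, 0, -7, -5, 0, 0], [0, 0, 0, -7.2, -4.5, 0, 0], [0, 0, 0, -7.5, -4, 0, 0], [0, 0, 0, -7.8, -3.5, 0, 0], [0, 0, 0, 0, 0, 0, 0]]}}

```text
time_s: 3.15
ee_pos: [0.4963, -0.0038, 0.0348]
tool_rot: [[0.111, 0.994, -0.001], [0.994, -0.111, -0.0], [-0.0, -0.001, -1.0]]
contact_force: [0.3, 0.4, -0.4]
gripper_width: 0.0003
```

Request:
{"api": "jog_arm", "payload": {"increments": [[0, 0, 0, -8, -2.9, 0, 0], [0, 0, 0, -8.2, -2.4, 0, 0], [0, 0, 0, -8.4, -1.8, 0, 0], [0, 0, 0, -8.5, -1.2, 0, 0], [0, 0, 0, -8.5, -0.6, 0, 0], [0, 0, 0, -8.5, 0, 0, 0], [0, 0, 0, -8.5, 0.6, 0, 0], [0, 0, 0, 0, 0, 0, 0], [0, 0, 0, 0, 0, 0, 0]]}}

```text
time_s: 3.9
ee_pos: [0.4822, -0.0605, 0.0344]
tool_rot: [[0.111, 0.994, -0.001], [0.994, -0.111, -0.0], [-0.0, -0.001, -1.0]]
contact_force: [0.0, -0.5, 1.0]
gripper_width: 0.0006
```

Run:
```python
from h import *
s=read_state();print(s["ee_pos"],s["contact_force"],s["time_s"])
p,d=camera("top");cv2.imwrite("pics/t2.png",cv2.resize(p[150:270,220:380],(640,480),interpolation=3))
```

```text
[ 0.48221796 -0.06045871  0.03442016] [ 0.01027455 -0.50485672  0.99006742] 3.9
```

View pics/t2.png

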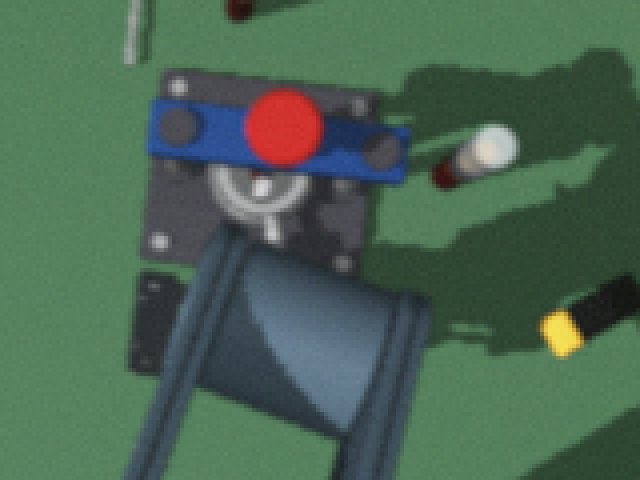

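Request:
{"api": "jog_arm", "payload": {"increments": [[0, 0, 0, -8.5, 1.2, 0, 0], [0, 0, 0, -5, 1, 0, 0], [0, 0, 0, -4, 1, 0, 0], [0, 0, 0, -2, 0.5, 0, 0], [0, 0, 0, 0, 0, 0, 0]]}}

```text
time_s: 4.37
ee_pos: [0.4844, -0.08, 0.0347]
tool_rot: [[0.11, 0.994, -0.0], [0.994, -0.11, -0.0], [-0.0, 0.0, -1.0]]
contact_force: [0.6, 0.9, -0.1]
gripper_width: 0.0007
```

Request:
{"api": "jog_arm", "payload": {"increments": [[0, 0, 0, -2, 0.5, 0, 0], [0, 0, 0, -2, 0.5, 0, 0], [0, 0, 0, 0, 0, 0, 0]]}}

```text
time_s: 4.62
ee_pos: [0.4849, -0.0837, 0.0346]
tool_rot: [[0.11, 0.994, -0.0], [0.994, -0.11, 0.0], [0.0, -0.0, -1.0]]
contact_force: [1.1, 1.4, 0.5]
gripper_width: 0.0003
```

Request:
{"api": "jog_arm", "payload": {"increments": [[0, 0, 0, -1.5, 0.5, 0, 0], [0, 0, 0, 0, 0, 0, 0]]}}

```text
time_s: 4.78
ee_pos: [0.4852, -0.0851, 0.0347]
tool_rot: [[0.11, 0.994, 0.0], [0.994, -0.11, 0.0], [0.0, 0.0, -1.0]]
contact_force: [1.2, 3.2, -0.7]
gripper_width: 0.0004
```

Request:
{"api": "jog_arm", "payload": {"increments": [[0, 0, 0, -1, 0.3, 0, 0], [0, 0, 0, 0, 0, 0, 0]]}}

```text
time_s: 4.95
ee_pos: [0.4854, -0.0861, 0.0347]
tool_rot: [[0.11, 0.994, 0.0], [0.994, -0.11, 0.0], [0.0, 0.0, -1.0]]
contact_force: [0.5, 3.8, 0.6]
gripper_width: 0.0005
```

Request:
{"api": "jog_arm", "payload": {"increments": [[0, 0, 0, -1, 0.3, 0, 0], [0, 0, 0, 0, 0, 0, 0]]}}

```text
time_s: 5.12
ee_pos: [0.4855, -0.0872, 0.0347]
tool_rot: [[0.11, 0.994, -0.0], [0.994, -0.11, 0.0], [0.0, -0.0, -1.0]]
contact_force: [1.1, 2.6, -0.4]
gripper_width: 0.0007
```

Request:
{"api": "jog_arm", "payload": {"increments": [[0, 0, 0, -1, 0.3, 0, 0], [0, 0, 0, 0, 0, 0, 0]]}}

```text
time_s: 5.28
ee_pos: [0.4857, -0.0883, 0.0347]
tool_rot: [[0.11, 0.994, -0.0], [0.994, -0.11, -0.0], [-0.0, -0.0, -1.0]]
contact_force: [0.3, 2.7, 0.0]
gripper_width: 0.0004
```

Request:
{"api": "jog_arm", "payload": {"increments": [[0, 0, 0, -1, 0.3, 0, 0], [0, 0, 0, -1, 0.3, 0, 0], [0, 0, 0, 0, 0, 0, 0]]}}

```text
time_s: 5.53
ee_pos: [0.4862, -0.0904, 0.0347]
tool_rot: [[0.11, 0.994, 0.0], [0.994, -0.11, -0.0], [-0.0, 0.0, -1.0]]
contact_force: [1.0, 3.1, -1.2]
gripper_width: 0.0007
```

Request:
{"api": "jog_arm", "payload": {"increments": [[0, 0, 0, -1, 0.3, 0, 0], [0, 0, 0, 0, 0, 0, 0]]}}

```text
time_s: 5.7
ee_pos: [0.4862, -0.0909, 0.0346]
tool_rot: [[0.11, 0.994, -0.0], [0.994, -0.11, 0.001], [0.001, -0.0, -1.0]]
contact_force: [1.4, 5.5, 0.9]
gripper_width: 0.0004
```

Request:
{"api": "jog_arm", "payload": {"increments": [[0, 0, 0, -1, 0.3, 0, 0], [0, 0, 0, 0, 0, 0, 0]]}}

```text
time_s: 5.87
ee_pos: [0.4862, -0.091, 0.0346]
tool_rot: [[0.11, 0.994, -0.001], [0.994, -0.11, 0.002], [0.002, -0.001, -1.0]]
contact_force: [1.6, 9.0, 1.3]
gripper_width: 0.0008
```

Request:
{"api": "jog_arm", "payload": {"increments": [[0, 0, 0, -1, 0.3, 0, 0], [0, 0, 0, 0, 0, 0, 0]]}}

```text
time_s: 6.03
ee_pos: [0.4862, -0.0913, 0.0345]
tool_rot: [[0.11, 0.994, -0.001], [0.994, -0.11, 0.003], [0.003, -0.001, -1.0]]
contact_force: [1.5, 11.5, 2.9]
gripper_width: 0.0004
```

Request:
{"api": "jog_arm", "payload": {"increments": [[0, 0, 0, -1, 0.3, 0, 0], [0, 0, 0, 0, 0, 0, 0], [0, 0, 0, 0, 0, 0, 0], [0, 0, 0, 0, 0, 0, 0], [0, 0, 0, 8, 0, 0, 0], [0, 0, 0, 15, -8, 0, 0], [0, 0, 0, 10, -10, 0, 0], [0, 0, 0, 0, 0, -30, 0], [0, 0, 0, 0, 0, -40, 0], [0, 0, 0, 0, 0, -40, 0]]}}

```text
time_s: 6.87
ee_pos: [0.4707, -0.0591, 0.145]
tool_rot: [[0.109, 0.994, -0.004], [0.994, -0.109, 0.0], [-0.0, -0.004, -1.0]]
contact_force: [0.5, -0.1, 0.0]
gripper_width: 0.0003
```

Request:
{"api": "jog_arm", "payload": {"increments": [[0, 0, 0, 0, -5, -40, 0], [0, 0, 0, 0, -5, -40, 0], [0, 0, 0, 0, 0, -40, 0], [0, 0, 0, 0, 0, -40, 0], [0, 0, 0, 0, 0, -40, 0], [0, 0, 0, 0, 0, 0, 0], [0, 0, 0, 0, 0, 0, 0]]}}

```text
time_s: 7.45
ee_pos: [0.4632, -0.0591, 0.347]
tool_rot: [[0.11, 0.994, 0.005], [0.994, -0.11, -0.003], [-0.002, 0.005, -1.0]]
contact_force: [0.1, 0.1, 0.6]
gripper_width: 0.0006
```

Run:
```python
from h import *
s=read_state();print(s["ee_pos"],s["contact_force"],s["time_s"])
c=get_calibration("wrist");p,d=camera("wrist");cv2.imwrite("pics/w3.png",p);np.savez("w3.npz",p=p,d=d,K=c["mtx"],V=c["view"])
f=np.radians(204.7);print("ball exp",proj("wrist",np.append(A+.152*np.array([np.cos(f),np.sin(f)]),.05),c),"head exp",proj("wrist",np.append(A,.318),c))
print(td(s["tool_rot"],s["ee_pos"],np.append(A,.340)))
```

```text
[ 0.46321224 -0.05909306  0.34700114] [0.11437339 0.11323127 0.6126255 ] 7.45
ball exp [215.61173604 166.50822808] head exp [270.71743736 372.98435371]
[ 15.2 142.    7.7]
```

View pics/w3.png

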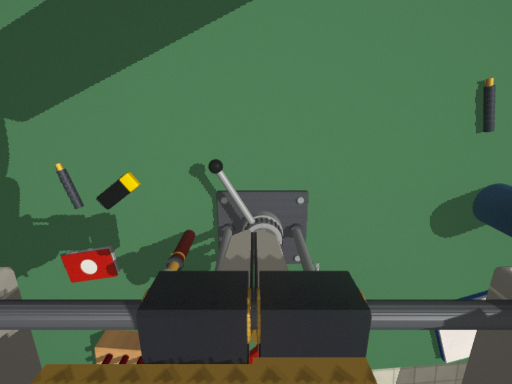

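Ball at (215,167) against the predicted end-stop (216,166): the handle is at its stop. Next I move over the head.

Request:
{"api": "jog_arm", "payload": {"increments": [[0, 0, 0, 4, 38, 0, 0], [0, 0, 0, 4, 38, 0, 0], [0, 0, 0, 4, 38, 0, 0], [0, 0, 0, 3, 28, 0, 0], [0, 0, 0, 0, 0, 0, 0], [0, 0, 0, 0, 0, 0, 0], [0, 0, 0, 0, 0, 0, 0]]}}

```text
time_s: 8.08
ee_pos: [0.6042, -0.059, 0.3426]
tool_rot: [[0.11, 0.994, -0.004], [0.994, -0.11, 0.001], [0.0, -0.004, -1.0]]
contact_force: [0.5, 0.7, -0.5]
gripper_width: 0.0006
```

Run:
```python
from h import *
s=read_state();print(s["ee_pos"],s["contact_force"],s["time_s"],td(s["tool_rot"],s["ee_pos"],np.append(A,.322)))
ims=[]
p,d=camera("side");cv2.imwrite("pics/s4.png",cv2.resize(p[90:260,190:350],(560,595),interpolation=3))
```

```text
[ 0.60417477 -0.05899393  0.34262898] [ 0.459873    0.68935911 -0.5276612 ] 8.0833 [-0.5  2.1 20.6]
```

View pics/s4.png

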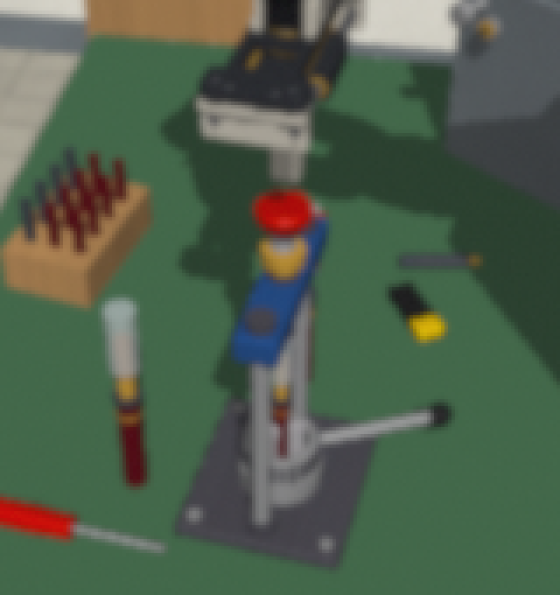

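Request:
{"api": "jog_arm", "payload": {"increments": [[0, 0, 0, -0.5, 2, 10, 0], [0, 0, 0, 0, 0, 8, 0], [0, 0, 0, 0, 0, 2, 0], [0, 0, 0, 0, 0, 2, 0], [0, 0, 0, 0, 0, 2, 0], [0, 0, 0, 0, 0, 2, 0], [0, 0, 0, 0, 0, 2, 0], [0, 0, 0, 0, 0, 0, 0], [0, 0, 0, 0, 0, 0, 0]]}}

```text
time_s: 8.88
ee_pos: [0.6073, -0.0599, 0.3171]
tool_rot: [[0.11, 0.994, 0.0], [0.994, -0.11, -0.0], [-0.0, 0.0, -1.0]]
contact_force: [-0.6, 0.3, 2.9]
gripper_width: 0.0002
```

Request:
{"api": "jog_arm", "payload": {"increments": [[0, 0, 0, 0, 0, 2, 0], [0, 0, 0, 0, 0, 2, 0], [0, 0, 0, 0, 0, 0, 0]]}}

```text
time_s: 9.13
ee_pos: [0.6074, -0.0599, 0.3125]
tool_rot: [[0.11, 0.994, 0.0], [0.994, -0.11, -0.0], [-0.0, 0.0, -1.0]]
contact_force: [-2.0, -0.0, 3.4]
gripper_width: 0.0007
```

Request:
{"api": "jog_arm", "payload": {"increments": [[0, 0, 0, 0, 0, 2, 0], [0, 0, 0, 0, 0, 2, 0], [0, 0, 0, 0, 0, 0, 0]]}}

```text
time_s: 9.38
ee_pos: [0.6074, -0.0599, 0.3089]
tool_rot: [[0.11, 0.994, 0.0], [0.994, -0.11, -0.0], [-0.0, 0.0, -1.0]]
contact_force: [-1.4, 0.1, 4.5]
gripper_width: 0.0009
```

Request:
{"api": "jog_arm", "payload": {"increments": [[0, 0, 0, 0, 0, 2, 0], [0, 0, 0, 0, 0, 0, 0]]}}

```text
time_s: 9.55
ee_pos: [0.6074, -0.0599, 0.3071]
tool_rot: [[0.11, 0.994, 0.001], [0.994, -0.11, -0.0], [-0.0, 0.001, -1.0]]
contact_force: [-0.3, -0.6, 4.7]
gripper_width: 0.0001
```

Request:
{"api": "jog_arm", "payload": {"increments": [[0, 0, 0, 0, 0, 2, 0], [0, 0, 0, 0, 0, 0, 0]]}}

```text
time_s: 9.72
ee_pos: [0.6074, -0.0599, 0.3053]
tool_rot: [[0.11, 0.994, 0.001], [0.994, -0.11, -0.0], [-0.0, 0.001, -1.0]]
contact_force: [-2.1, 1.2, 6.3]
gripper_width: 0.0003
```

Request:
{"api": "jog_arm", "payload": {"increments": [[0, 0, 0, 0, 0, 2, 0], [0, 0, 0, 0, 0, 0, 0]]}}

```text
time_s: 9.88
ee_pos: [0.6074, -0.0599, 0.3034]
tool_rot: [[0.11, 0.994, 0.001], [0.994, -0.11, -0.0], [-0.0, 0.001, -1.0]]
contact_force: [-3.5, -0.3, 5.8]
gripper_width: 0.0006
```

Request:
{"api": "jog_arm", "payload": {"increments": [[0, 0, 0, 0, 0, 2, 0], [0, 0, 0, 0, 0, 0, 0]]}}

```text
time_s: 10.05
ee_pos: [0.6074, -0.0599, 0.3016]
tool_rot: [[0.11, 0.994, 0.001], [0.994, -0.11, -0.0], [-0.0, 0.001, -1.0]]
contact_force: [-3.0, -0.1, 7.2]
gripper_width: 0.0006
```

Request:
{"api": "jog_arm", "payload": {"increments": [[0, 0, 0, 0, 0, 2, 0], [0, 0, 0, 0, 0, 0, 0]]}}

```text
time_s: 10.22
ee_pos: [0.6075, -0.0599, 0.3015]
tool_rot: [[0.11, 0.994, 0.003], [0.994, -0.11, -0.001], [-0.001, 0.003, -1.0]]
contact_force: [-5.6, 0.9, 14.9]
gripper_width: 0.0007
```

Request:
{"api": "jog_arm", "payload": {"increments": [[0, 0, 0, 0, 0, 2, 0], [0, 0, 0, 0, 0, 0, 0]]}}

```text
time_s: 10.38
ee_pos: [0.6075, -0.0599, 0.3014]
tool_rot: [[0.11, 0.994, 0.005], [0.994, -0.11, -0.002], [-0.001, 0.005, -1.0]]
contact_force: [-7.8, 1.1, 23.2]
gripper_width: 0.0006
```

Request:
{"api": "jog_arm", "payload": {"increments": [[0, 0, 0, 0, 0, 1, 0], [0, 0, 0, 0, 0, 0, 0]]}}

```text
time_s: 10.55
ee_pos: [0.6075, -0.0599, 0.3014]
tool_rot: [[0.11, 0.994, 0.006], [0.994, -0.11, -0.002], [-0.002, 0.007, -1.0]]
contact_force: [-9.8, 1.6, 25.5]
gripper_width: 0.0
```

Request:
{"api": "jog_arm", "payload": {"increments": [[0, 0, 0, 0, 0, -1, 0], [0, 0, 0, 0, 0, 0, 0], [0, 0, 0, 0, 0, 0, 0], [0, 0, 0, 0, 0, 0, 0], [0, 0, 0, 0, 0, 0, 0], [0, 0, 0, 0, 0, 0, 0], [0, 0, 0, 0, 0, 0, 0]]}}

```text
time_s: 11.13
ee_pos: [0.6075, -0.0599, 0.3014]
tool_rot: [[0.11, 0.994, 0.005], [0.994, -0.11, -0.002], [-0.001, 0.005, -1.0]]
contact_force: [-7.6, 1.4, 22.7]
gripper_width: 0.0005
```

Request:
{"api": "jog_arm", "payload": {"increments": [[0, 0, 0, 0, 0, -5, 0], [0, 0, 0, 0, 0, -5, 0], [0, 0, 0, 0, 0, -5, 0], [0, 0, 0, 0, 0, -10, 0], [0, 0, 0, 0, 0, -20, 0], [0, 0, 0, 0, 0, -20, 0], [0, 0, 0, 0, -40, 0, 0], [0, 0, 0, 0, -40, 0, 0], [0, 0, 0, 0, -40, 0, 0], [0, 0, 0, 0, -40, 0, 0]]}}

```text
time_s: 11.97
ee_pos: [0.447, -0.0419, 0.3609]
tool_rot: [[0.11, 0.994, -0.001], [0.994, -0.11, 0.001], [0.001, -0.001, -1.0]]
contact_force: [0.4, -0.5, 0.6]
gripper_width: 0.0006
```

Request:
{"api": "jog_arm", "payload": {"increments": [[0, 0, 0, 0, -40, 0, 0], [0, 0, 0, 0, -20, 0, 0], [0, 0, 0, 0, 0, 0, 0], [0, 0, 0, 0, 0, 0, 0]]}}

```text
time_s: 12.3
ee_pos: [0.3885, -0.0356, 0.3623]
tool_rot: [[0.11, 0.994, 0.002], [0.994, -0.11, -0.0], [-0.0, 0.002, -1.0]]
contact_force: [0.5, 0.7, 0.2]
gripper_width: 0.0004
```

Run:
```python
from h import *
s=read_state();print(s["ee_pos"],s["contact_force"],s["time_s"])
p,d=camera("side");a=cv2.resize(p[135:265,240:330],(400,578),interpolation=3)
b=cv2.resize(np.load("side0.npz")["p"][135:265,240:330],(400,578),interpolation=3);cv2.imwrite("pics/s5.png",np.hstack([b,a]))
p,d=camera("top");c=get_calibration("top")
m=(p[...,2]>120)&(p[...,0]<80)&(d>0);m[:,:245]=0;m[:,335:]=0;m[:160]=0;m[245:]=0
P=np.array([w("top",u,v,d[v,u],c)[2] for v,u in np.argwhere(m)]);print(np.median(P),m.sum())
```

```text
[ 0.38851466 -0.03559284  0.36226113] [0.50662932 0.74323605 0.17619249] 12.3
0.31682440856652105 279
```

View pics/s5.png

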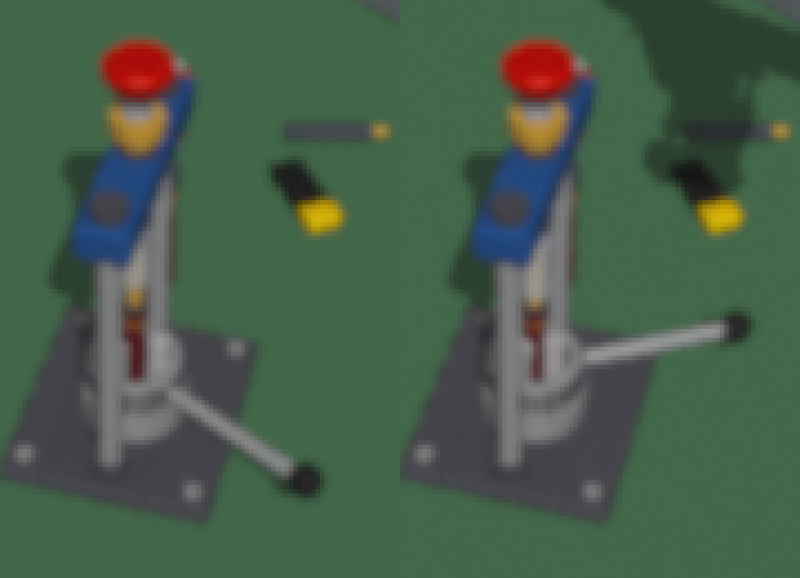

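```bash
python3 -c "
from station import *
print(job_done())"
```

```text
the job is handed in; nothing more can be done
None
```

The pencil is clamped, the cap is pressed on to the set depth, and the job is handed in at about 12.5 s of the 53 s allowed. I got no verdict back, so what follows is from my own checks.

- **Clamping:** I swung the chuck handle to its end stop with the shut fingers, and the resistance rose to about 12–15 N there. The wrist camera then showed the ball at pixel (215,167), against (216,166) predicted for the end stop.
- **Pressing:** I pressed the red head in 1–2 mm steps and met the depth nut with the head top at about 0.3015 m, a stroke of roughly 16.5 mm. I leaned on it at about 23 N vertical (24 N in total) for 0.5 s. The highest reading was 27 N, under the 35 N limit.
- **Last checks:**
  - The head was back up; the camera depth reads 0.317 m against the nominal 0.318 m.
  - The handle was still at its end and the barrel upright.
  - The brass gap under the cap was shorter than at the start, though I did not measure the cap height directly.
  - The arm was clear of everything, with force readings under 1 N.
  - The two bystanders visible in the last crop (the lead case and one grip section) had not moved. I did not recheck the others, and the arm never came near them at low height.

One reading disagreed a little: before the stop the force was about 7 N, where the spring and cap together should give 9–10 N.

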